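Clean and press home the hatch of an engine cowl

ROBOT

A 7-joint arm with a two-finger parallel gripper is mounted at the origin on the work surface. World frame = base frame: x ahead of the robot, y to its left, z up, the work surface at z = 0. Lengths are in m, angles in rad, forces in N, time in s.
With the tool pointing down it reaches from about 0.4 to 0.9 m from the base axis. Payload 5.6 kg.
Tool frame: the origin (TCP) lies between the finger pads; the fingertips stand 8 mm ahead of it and the grasp point (between the pads) lies 11 mm behind it (bot.nose_length is the distance from the TCP to the fingertips, in m); z points along the fingers, y is the line along which they close (so a half turn about z gives the same grasp; the last joint's range is limited). The gripper opens to 92 mm and grips with 3 to 60 N. Pads are 20 mm wide; open, the fingers measure 128 mm over their backs; the gripper's body (75 mm by 189 mm) begins 69 mm behind the grasp point.
Start: joints at [-1.175, 0.468, -0.012, 1.603, 0.006, 1.071, -0.056], TCP at [0.276, 0.588, 0.223] pointing down, gripper open.
Joint ranges: [-2.53, 2.53], [-0.31, 2.02], [-1.57, 1.55], [0.28, 2.44], [-1.29, 4.43], [0.15, 1.84], [-2.92, 2.92]. Speed limits (rad/s): [2.57, 2.57, 3.14, 3.14, 3.14, 3.14, 3.14].

INTERFACE

Orientations are given as [roll, pitch, yaw] about the fixed x, y, z axes, in that order (R = Rz(yaw) Ry(pitch) Rx(roll)).
In Python, from station import bot gives the robot as it stands.
- The arm moves only by the tool carry_out, never from a script. Its argument "increments" is a list of rows, each a list of 7 numbers: the finger opening in m, from 0 to 0.0919, then the shift along the world's x, y, z in m, then the turn, a rotation vector about the world's x, y, z in rad. In form: [[hand, tx, ty, tz, wx, wy, wz], ...]. A call has 1 to 5 rows; each row shifts and turns the commanded pose from where the row before left it; what a row does not reach is not made up. A row lasts 1/12 s, in which the tool goes at most 41.7 mm and 7.16 degrees, less where a joint would pass 70% of its speed; a pose out of reach is approached as far as the arm can. A call with a gripper value outside its range is refused whole. The fingers move at their own pace and stop on an object; "newtons" is the grip in N (left out, the last holds). Time passes only in rows, so rows that do not move let the fingers close. It gives the time, the measured TCP pose, the force and the opening at its end, in the units of the state.
- bot.observe(): the state, without advancing time (a new reading comes with each control period).
- bot.read_camera(name): name is "side" or "top" or "wrist"; returns a dict with "color" (384x512x3 uint8, red, green, blue), "K" (3x3 intrinsics, pixels), "R" (3x3) and "t" (3): a world point X has camera coordinates R X + t. Camera axes: x right, y down, z forward; pixel columns grow to the right and rows downward; lengths in m; the calibration is good to about 2 mm. A picture is of the moment at which its call begins. There is no depth.
- bot.hand_in(): hands the job in, once; it reports no verdict.
The state is a dict: "time": time; "q": joint angles; "qd": joint speeds; "tau": joint torques, N m; "eef_pos": TCP position; "tool_rot": TCP orientation; "force": force on the tool from outside, world axes, zero at the start; "ft_torque": the same for the moment, N m; "gripper_width": finger opening in m.
Only numpy, scipy, OpenCV 4.12 (cv2) and the standard library are available. Lean on these libraries where they do the work, as an engineer would, in place of code of your own. Each camera call takes 0.05 s, during which the arm holds its last target. There are 200 camera calls.

TASK

Wipe the four loose flakes of rust off the cowl's hatch with the scraper block, not with your fingers, and stand the block back on the table. Then turn the hatch's wing-head quarter-turn fastener until its slot is in line with the spring wire (wing pointing at the two dots, parallel to the hinge), so that the stud can drop over the wire, and press the hatch fully home against the cowl's rim with your fingertips beside the fastener. Finish while still holding it pressed shut, off the fastener's wing, so that I can give it the locking quarter turn; leave the other parts on the table where they are.

Things in the scene. Friction and masses are not known exactly. Their poses are not given: they have to be found in the camera images.
- cowl: Engine cowl of red-painted sheet steel: a low box with sloping skirts, fixed to the table. 390 mm (its x) by 360 mm (its y) at the bottom flange, 246 by 260 mm at the steel rim 99 mm above the table. Origin: middle of the underside, on the table. Its x points away from the robot, square to the hatch's hinge; its y runs along the hinge, to the robot's left.
- panel: Aluminium hatch on top of the cowl: flat plate 240 mm (x) by 264 mm (y), 4 mm thick, hinged along its far edge. Origin: middle of the hinge line (120 mm along the cowl's x, 100 mm above the table), level with the plate's underside; the plate runs 240 mm from it along its own -x. Level when closed on the rim; at the start a sponge seal holds it ajar by about 0.04 rad, front edge up.
- panel_edge (a point): Middle of the hatch's front edge (the one nearest the robot), on the top face: 104 mm above the table with the hatch fully home, about 113 mm ajar. The seal springs back: at this edge about 0.7 N per mm, 7 N to bring it home, more nearer the hinge. With the fastener out of line it goes down only about 2 mm. It lifts no further than 0.06 rad.
- fastener: Quarter-turn fastener: steel wing-head stud in the hatch, 25 mm in from the middle of the front edge. Origin: on its axis at the plate's top face, z up the axis. Collar 25 mm across and 7 mm high, neck 17 mm across; the upright wing is 40 mm long (along the body's y), 8 mm thick, from 7 to 27 mm above the plate. Turns both ways with slight friction (0.04 N m), stays where left.
- dots (a point): Point on the plate's top face midway between two punched dots, 32 mm either side of the stud along y. They mark the spring wire in the cowl below, parallel to the hinge. The slot in the stud's foot is parallel to the wing: it is in line when the wing points at both dots, either way round, and passes the wire up to about 0.25 rad out. It starts 0.6 rad or more out of line.
- scraper_mid (a point): Scraper block: grey plastic sole 120 mm (x) by 50 mm (y), 10 mm thick, with a wooden grip ridge on it 108 mm long and 26 mm thick (y), top 44 mm above the underside; about 160 g. This point is its middle, 22 mm above the underside; x along the ridge. It stands on its sole on the table, beside the cowl on one side or the other.
- flake0_mid (a point): Loose flake of rust scale, about 27 by 19 by 7 mm, 14 g, lying on the hatch; this point is its middle.
- flake1_mid (a point): Loose flake of rust scale, about 22 by 21 by 8 mm, 14 g, lying on the hatch; this point is its middle.
- flake2_mid (a point): Loose flake of rust scale, about 30 by 17 by 7 mm, 14 g, lying on the hatch; this point is its middle.
- flake3_mid (a point): Loose flake of rust scale, about 24 by 18 by 8 mm, 14 g, lying on the hatch; this point is its middle.
- filter: Spin-on oil filter, white can 75 mm across, 88 mm high, standing beside the cowl on the side without the scraper. Origin: middle of its underside. Must not be shifted or tipped.
- hubcap: Chrome hubcap, 176 mm across, 31 mm high, lying dome up near the robot on its right. Origin: middle of its underside. Must not be shifted or tipped.
- sparkplug: Spark plug, 78 mm long, 21 mm thick, lying near the robot on its left. Origin: middle of its underside. Must not be shifted or tipped.
- wrench: Steel spanner lying to the right of the cowl, in front of the grey bin. Origin: middle of its underside. Must not be shifted or tipped.
- bezel: Chrome headlamp ring, 150 mm outside, 18 mm high, lying beyond the cowl on the left. Origin: middle of its underside. Must not be shifted or tipped.
- jar: Glass jar with steel cap, 64 mm across, 85 mm high, beyond the cowl on the right. Origin: middle of its underside. Must not be shifted or tipped.
There are look-alikes about, which are no part of the job. Leave any blue or red look-alike of the part that bears scraper_mid alone.

How it is judged:
By the outcome, as a careful person would: the job done as asked, in the order asked, and still so for the second after the job is handed in, while the arm keeps its last pose, push and grip.
It also fails if it takes over 61 s, if anything falls off the work surface, if the arm or the gripper's body presses on something with over 40 N, if the wrist force passes 120 N, or if a joint passes its speed limit or range.

## Working session

There is one attempt and no reset: what is moved stays moved. The work goes in short steps, Python scripts to look and compute and a tool call to move; the robot and the scene stay as the last step left them, time stands still between calls to the robot, and variables do not carry over. Pictures are saved under pics/ and viewed, on a budget of 10 in all, crops included, one or two more only if the job needs it, and the job is handed in when it is done.

Besides the shell and the picture viewer there is one more tool, called in YAML: its name, and indented under it one key for each argument. carry_out: Moves the arm, as the interface text tells. Its arguments: {"type":"object","properties":{"increments":{"type":"array"},"newtons":{"type":"number"}},"required":["increments"]}

```bash
mkdir -p pics; ls
cat > h.py <<'E'
import numpy as np, cv2
from station import bot
def save(n,f,crop=None,s=1):
    c=bot.read_camera(n); im=c["color"][:,:,::-1]
    if crop: x0,y0,x1,y1=crop; im=im[y0:y1,x0:x1]
    cv2.imwrite(f,cv2.resize(im,None,fx=s,fy=s,interpolation=cv2.INTER_CUBIC)); np.savez(f[:-4],K=c["K"],R=c["R"],t=c["t"]); return c
def at(f,u,v,z):
    c=np.load(f) if isinstance(f,str) else f
    d=c["R"].T@np.linalg.inv(c["K"])@np.array([u,v,1.]); o=-c["R"].T@c["t"]
    return (o+d*(z-o[2])/d[2]).round(4)
def px(f,X):
    c=np.load(f) if isinstance(f,str) else f
    p=c["K"]@(c["R"]@np.array(X)+c["t"]); return (p[:2]/p[2]).round(1)
E
python3 - <<'E'
from h import *
save("top","pics/top.png",None,1.56); save("side","pics/side.png",None,1.56)
for n in("top","side"):
    c=np.load(f"pics/{n}.npz"); print(n,-c["R"].T@c["t"],c["K"][0,0],c["R"].round(2).tolist())
print(bot.observe())
E
```

```text
pics
top [0.36161921 0.01968729 1.24394327] 369.73015245254965 [[-0.0, -1.0, 0.01], [-1.0, 0.0, -0.09], [0.09, -0.01, -1.0]]
side [0.16379757 1.39417215 0.89700213] 486.61531342948194 [[-0.97, -0.23, 0.02], [-0.13, 0.47, -0.87], [0.19, -0.85, -0.49]]
{'time': 0.1, 'q': array([-1.17499156,  0.46832431, -0.0116226 ,  1.6034953 ,  0.00601973,
        1.07138568, -0.05628115]), 'qd': array([ 0.00134282, -0.00083542,  0.00044459, -0.00134598,  0.00033963,
        0.00119933,  0.00067805]), 'tau': array([ 6.72521019e-04, -5.21649778e+01, -1.26878003e-02, -2.44369268e+01,
       -5.68864925e-02,  1.40097365e-02,  5.79858533e-05]), 'eef_pos': array([0.27600129, 0.58794701, 0.22172775]), 'tool_rot': array([-3.14001915e+00,  1.22407154e-04,  2.70276931e+00]), 'force': array([ 0.24821362, -0.33561229, -0.69985458]), 'ft_torque': array([-0.006795  , -0.00913212, -0.01941693]), 'gripper_width': 0.09177731993469995}
```

View pics/top.png

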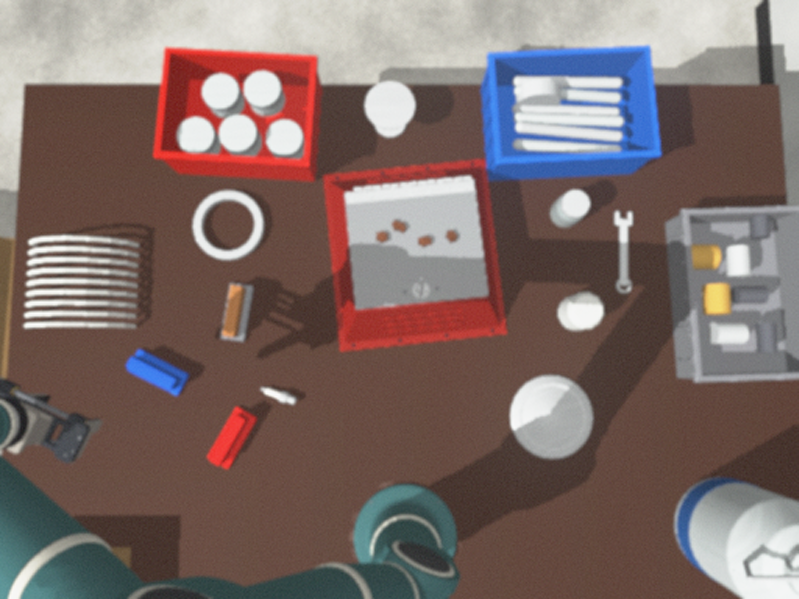

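View pics/side.png

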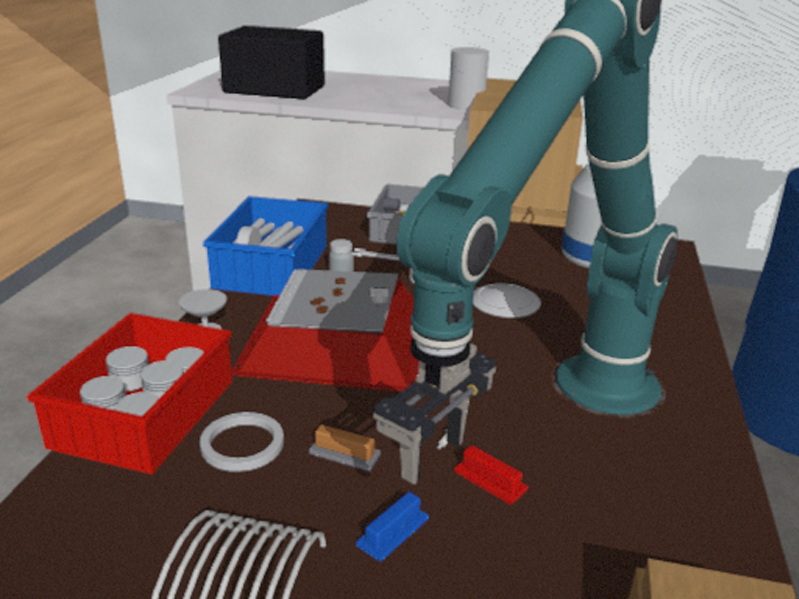

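The top view shows the scraper (wood on grey) at (236,312), hatch corners (345,190), (475,178), (489,299), (357,311), flakes at (382,237), (400,226), (425,241), (452,236) and the fastener at (421,289). The red and blue look-alikes sit nearer the robot.

Run:
```python
from h import *
s=1.5605;f="pics/top.npz"
def a(n,u,v,z): print(n,at(f,u/s,v/s,z))
for p in [(345,190,.104),(475,178,.104),(489,299,.113),(357,311,.113)]: a("corner",*p)
for p in [(340,350,0),(506,333,0),(485,160,0),(323,176,0)]: a("flange",*p)
for p in [(382,237,.111),(400,226,.111),(425,241,.111),(452,236,.111)]: a("flake",*p)
a("fast",421,289,.13)
for p in [(231,284,.044),(244,285,.044),(239,337,.044),(225,335,.044),(229,283,.01),(253,285,.01),(245,341,.01),(221,338,.01)]: a("scr",*p)
a("filter",580,311,.08);a("plug",278,396,.01);a("bezel",228,225,.01);a("jar",570,207,.08);a("hub",552,416,.02);a("wrench",624,255,.01)
save("top","pics/topc.png",(200,100,330,210),6)
```

```text
corner [0.7077 0.1183 0.104 ]
corner [ 0.7327 -0.1452  0.104 ]
corner [ 0.4846 -0.168   0.113 ]
corner [0.4613 0.0924 0.113 ]
flange [0.3872 0.1358 0.    ]
flange [ 0.423  -0.2222  0.    ]
flange [ 0.8076 -0.1831  0.    ]
flange [0.771  0.1761 0.    ]
flake [0.6096 0.0433 0.111 ]
flake [0.6319 0.0074 0.111 ]
flake [ 0.6014 -0.0424  0.111 ]
flake [ 0.6115 -0.0965  0.111 ]
fast [ 0.5026 -0.033   0.13  ]
scr [0.5245 0.3606 0.044 ]
scr [0.5224 0.3334 0.044 ]
scr [0.4136 0.3412 0.044 ]
scr [0.4178 0.3703 0.044 ]
scr [0.5313 0.3746 0.01  ]
scr [0.5269 0.3229 0.01  ]
scr [0.4065 0.3374 0.01  ]
scr [0.413  0.3886 0.01  ]
filter [ 0.4635 -0.358   0.08  ]
plug [0.2903 0.2651 0.01  ]
bezel [0.6584 0.38   0.01  ]
jar [ 0.6791 -0.3442  0.08  ]
hub [ 0.2477 -0.3115  0.02  ]
wrench [ 0.5916 -0.4805  0.01  ]
```

View pics/topc.png

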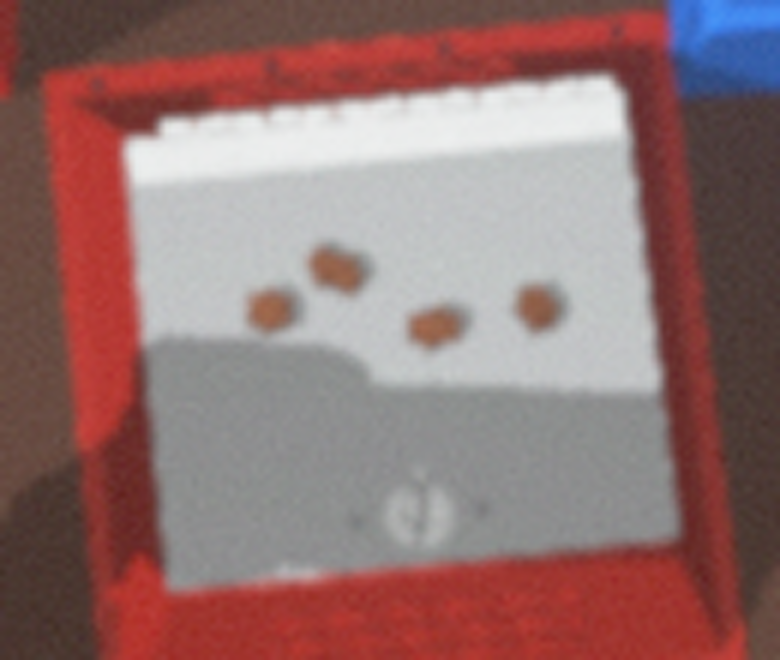

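Cowl yaw is about +0.10 rad with its centre near (0.597, -0.023). The scraper is at about (0.469, 0.354), yaw about -0.10. I'll go above it and look with the wrist camera.

carry_out:
  increments:
    - [0.09, 0.025, -0.03, -0.01, 0, 0, 0.07]
    - [0.09, 0.025, -0.03, -0.01, 0, 0, 0.07]
    - [0.09, 0.025, -0.03, -0.01, 0, 0, 0.07]
    - [0.09, 0.025, -0.03, -0.01, 0, 0, 0.07]
    - [0.09, 0.025, -0.03, -0.01, 0, 0, 0.06]

```text
time: 0.57
eef_pos: [0.4019, 0.4368, 0.172]
tool_rot: [-3.141, -0.0, 3.047]
force: [0.3, 0.2, 0.8]
gripper_width: 0.09
```

carry_out:
  increments:
    - [0.09, 0.025, -0.03, -0.01, 0, 0, 0]
    - [0.09, 0.025, -0.03, -0.01, 0, 0, 0]
    - [0.09, 0.018, -0.024, 0, 0, 0, 0]
    - [0.09, 0, 0, 0, 0, 0, 0]
    - [0.09, 0, 0, 0, 0, 0, 0]

```text
time: 0.98
eef_pos: [0.4705, 0.3523, 0.1522]
tool_rot: [-3.141, -0.0, 3.038]
force: [0.0, 1.0, -0.8]
gripper_width: 0.0899
```

Run:
```python
from h import *
s=bot.observe(); print(s["eef_pos"],s["tool_rot"],s["force"],s["time"])
save("wrist","pics/w1.png",None,1.5)
```

```text
[0.47048581 0.35228819 0.15224079] [-3.14071776e+00 -1.18893686e-04  3.03816026e+00] [ 0.04810299  1.04402434 -0.80289446] 0.9833
```

View pics/w1.png

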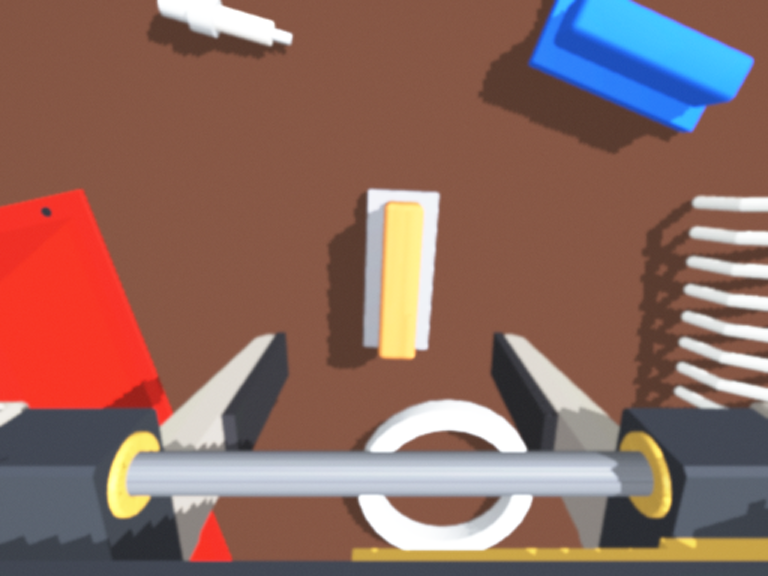

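The wrist view shows the block with sole corners (369,189), (439,193), (429,349), (364,346) and the ridge top from (404,204) to (397,357), between the fingers.

Run:
```python
from h import *
f="pics/w1.npz"
P=[at(f,u/1.5,v/1.5,.01) for u,v in [(369,189),(439,193),(429,349),(364,346)]]; print(P,np.mean(P,0))
Q=[at(f,u/1.5,v/1.5,.044) for u,v in [(386,203),(423,205),(415,357),(379,357)]]; print(Q,np.mean(Q,0))
```

```text
[array([0.4063, 0.3436, 0.01  ]), array([0.4141, 0.3925, 0.01  ]), array([0.533 , 0.3762, 0.01  ]), array([0.5252, 0.3256, 0.01  ])] [0.46965  0.359475 0.01    ]
[array([0.4143, 0.3551, 0.044 ]), array([0.418 , 0.3782, 0.044 ]), array([0.5223, 0.3641, 0.044 ]), array([0.5197, 0.3389, 0.044 ])] [0.468575 0.359075 0.044   ]
```

carry_out:
  increments:
    - [0.09, -0.001, 0.006, -0.03, 0, 0, -0.04]
    - [0.09, 0, 0, -0.035, 0, 0, 0]
    - [0.09, 0, 0, -0.035, 0, 0, 0]
    - [0.09, 0, 0, -0.02, 0, 0, 0]
    - [0.09, 0, 0, -0.008, 0, 0, 0]

```text
time: 1.45
eef_pos: [0.4647, 0.3611, 0.0212]
tool_rot: [-3.138, -0.005, 3.006]
force: [-1.3, -0.7, 0.9]
gripper_width: 0.0901
```

carry_out:
  increments:
    - [0.015, 0, 0, 0, 0, 0, 0]
    - [0.015, 0, 0, 0, 0, 0, 0]
    - [0.015, 0, 0, 0, 0, 0, 0]
    - [0.015, 0, 0, 0, 0, 0, 0]
    - [0.015, 0, 0, 0, 0, 0, 0]
  newtons: 35

```text
time: 1.87
eef_pos: [0.469, 0.3612, 0.0261]
tool_rot: [3.139, 0.002, 3.003]
force: [-0.3, -0.6, -0.1]
gripper_width: 0.0585
```

carry_out:
  increments:
    - [0.015, 0, 0, 0, 0, 0, 0]
    - [0.015, 0, 0, 0, 0, 0, 0]
    - [0.015, 0, 0, 0, 0, 0, 0]
    - [0.015, 0, 0, 0, 0, 0, 0]
    - [0.015, 0, 0, 0, 0, 0, 0]

```text
time: 2.28
eef_pos: [0.4682, 0.3603, 0.0246]
tool_rot: [-3.141, -0.0, 3.003]
force: [0.1, -0.9, 3.2]
gripper_width: 0.0256
```

carry_out:
  increments:
    - [0.015, 0, 0, 0, 0, 0, 0]
    - [0.015, 0, 0, 0, 0, 0, 0]
    - [0.015, 0, 0, 0.01, 0, 0, 0]
    - [0.015, 0, 0, 0.01, 0, 0, 0]
    - [0.015, 0, 0, 0, 0, 0, 0]

```text
time: 2.7
eef_pos: [0.4693, 0.3614, 0.0469]
tool_rot: [3.139, 0.002, 3.003]
force: [0.4, 1.3, -1.0]
gripper_width: 0.0256
```

carry_out:
  increments:
    - [0.015, 0, 0, 0.034, 0, 0, 0]
    - [0.015, 0, 0, 0.034, 0, 0, 0]
    - [0.015, 0, -0.01, 0.034, 0, 0, 0.03]
    - [0.015, 0.01, -0.02, 0.034, 0, 0, 0.03]
    - [0.015, 0.01, -0.035, 0, 0, 0, 0.03]

```text
time: 3.12
eef_pos: [0.4908, 0.3012, 0.1882]
tool_rot: [3.131, 0.01, 3.101]
force: [1.8, 0.2, -0.5]
gripper_width: 0.0258
```

carry_out:
  increments:
    - [0.015, 0.012, -0.036, 0, 0, 0, 0.03]
    - [0.015, 0.012, -0.036, 0, 0, 0, 0.03]
    - [0.015, 0.012, -0.036, 0, 0, 0, 0.03]
    - [0.015, 0.012, -0.036, 0, 0, 0, 0.03]
    - [0.015, 0.012, -0.036, 0, 0, 0, 0.03]

```text
time: 3.53
eef_pos: [0.5485, 0.1137, 0.1812]
tool_rot: [3.141, 0.001, -3.039]
force: [0.2, 0.5, -1.6]
gripper_width: 0.026
```

carry_out:
  increments:
    - [0.015, 0.012, -0.036, 0, 0, 0, 0]
    - [0.015, 0.012, -0.036, 0, 0, 0, 0]
    - [0.015, 0.012, -0.036, 0, 0, 0, 0]
    - [0.015, 0.012, -0.036, 0, 0, 0, 0]
    - [0.015, 0.012, -0.036, 0, 0, 0, 0]

```text
time: 3.95
eef_pos: [0.6085, -0.0663, 0.1811]
tool_rot: [3.141, 0.001, -3.04]
force: [-0.1, 0.3, -1.5]
gripper_width: 0.0258
```

carry_out:
  increments:
    - [0.015, 0.01, -0.036, 0, -0.0037, 0.037, 0]
    - [0.015, 0.01, -0.036, 0, 0, 0, 0]
    - [0.015, 0, 0, -0.01, 0, 0, 0]
    - [0.015, 0, 0, 0, 0, 0, 0]
    - [0.015, 0, 0, 0, 0, 0, 0]

```text
time: 4.37
eef_pos: [0.6275, -0.1361, 0.17]
tool_rot: [3.14, -0.039, -3.041]
force: [-0.7, 0.5, -1.0]
gripper_width: 0.0259
```

Run:
```python
from h import *
s=bot.observe(); print(s["eef_pos"],s["tool_rot"],s["force"],s["time"])
save("side","pics/s2.png",(140,140,300,260),5)
save("wrist","pics/w2.png",None,1.5)
```

```text
[ 0.6275244  -0.1360659   0.16999896] [ 3.14034936 -0.03852564 -3.04071192] [-0.6743132   0.49043811 -0.98893619] 4.3667
```

View pics/w2.png

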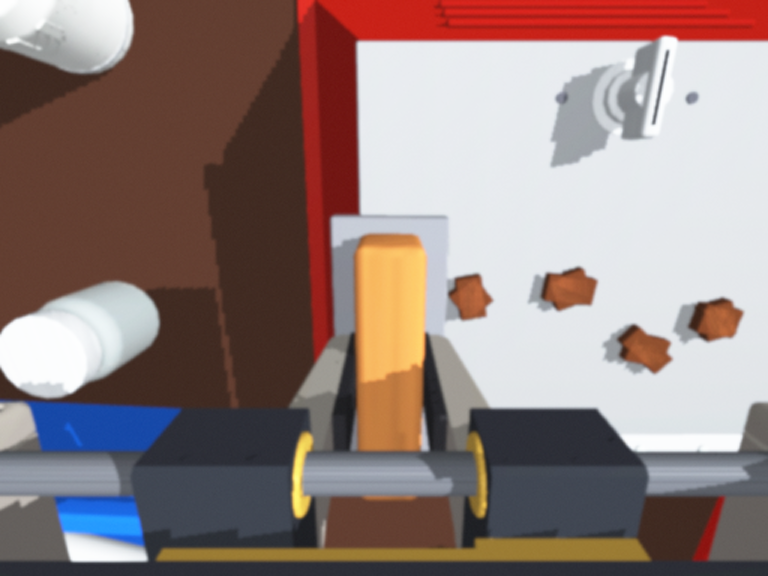

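The wrist view shows the block aligned with the hatch edge (x=358 px). The nearest flake's edge is at 450 px, the dots are at (562,98) and (692,98), and the wing top runs (668,40)–(645,135).

Run:
```python
from h import *
f="pics/w2.npz"
c=np.array([.597,-.023]);E=np.array([[.995,.0998],[-.0998,.995]])
def a(n,u,v,z):
    p=at(f,u/1.5,v/1.5,z); print(n,p,(E@(p[:2]-c)).round(4))
a("fl3 edge",450,295,.111);a("blk near",448,216,.1555);a("blk edge",448,250,.1555);a("blk l",331,216,.1555)
a("hatch edge",358,60,.113);a("hatch edge",360,200,.11)
for p in [(470,297),(570,289),(646,349),(717,319)]: a("flake",*p,.112)
a("dot",562,98,.1125);a("dot",692,98,.1125);a("wing",668,40,.139);a("wing",645,135,.139)
a("front",358,41,.113)
```

```text
fl3 edge [ 0.612  -0.1038  0.111 ] [ 0.0069 -0.0819]
blk near [ 0.5665 -0.1173  0.1555] [-0.0398 -0.0908]
blk edge [ 0.5809 -0.1154  0.1555] [-0.0252 -0.0903]
blk l [ 0.5715 -0.1667  0.1555] [-0.0397 -0.1404]
hatch edge [ 0.5001 -0.1642  0.113 ] [-0.1105 -0.1308]
hatch edge [ 0.5658 -0.1578  0.11  ] [-0.0445 -0.131 ]
flake [ 0.6118 -0.0929  0.112 ] [ 0.0077 -0.071 ]
flake [ 0.6017 -0.0389  0.112 ] [ 0.0031 -0.0163]
flake [0.632  0.0114 0.112 ] [0.0383 0.0307]
flake [0.6104 0.0465 0.112 ] [0.0203 0.0678]
dot [ 0.5066 -0.063   0.1125] [-0.0939 -0.0308]
dot [0.5001 0.0006 0.1125] [-0.0941  0.0332]
wing [ 0.4856 -0.0328  0.139 ] [-0.1118  0.0014]
wing [ 0.5236 -0.033   0.139 ] [-0.074  -0.0026]
front [ 0.4919 -0.1648  0.113 ] [-0.1187 -0.1306]
```

carry_out:
  increments:
    - [0.015, 0, 0, -0.02, 0, 0, 0]
    - [0.015, 0, 0, -0.01, 0, 0, 0]
    - [0.015, 0, 0, -0.003, 0, 0, 0]
    - [0.015, 0, 0, -0.002, 0, 0, 0]
    - [0.015, 0, 0, 0, 0, 0, 0]

```text
time: 4.88
eef_pos: [0.6282, -0.136, 0.1356]
tool_rot: [3.141, -0.037, -3.04]
force: [-0.0, -0.0, -1.8]
gripper_width: 0.0251
```

carry_out:
  increments:
    - [0.015, 0, 0, -0.001, 0, 0, 0]
    - [0.015, 0, 0, 0, 0, 0, 0]

```text
time: 5.05
eef_pos: [0.6286, -0.1366, 0.1352]
tool_rot: [-3.141, -0.036, -3.04]
force: [0.2, -0.4, -1.1]
gripper_width: 0.0257
```

carry_out:
  increments:
    - [0.015, 0, 0, -0.001, 0, 0, 0]
    - [0.015, 0, 0, 0, 0, 0, 0]

```text
time: 5.22
eef_pos: [0.6283, -0.1367, 0.1339]
tool_rot: [-3.142, -0.037, -3.041]
force: [-0.2, -0.1, -0.9]
gripper_width: 0.0256
```

carry_out:
  increments:
    - [0.015, 0, 0, -0.001, 0, 0, 0]
    - [0.015, 0, 0, 0, 0, 0, 0]

```text
time: 5.38
eef_pos: [0.6281, -0.1366, 0.1325]
tool_rot: [3.141, -0.037, -3.041]
force: [-0.6, 0.2, -1.8]
gripper_width: 0.0257
```

carry_out:
  increments:
    - [0.015, 0, 0, -0.001, 0, 0, 0]
    - [0.015, 0, 0, 0, 0, 0, 0]

```text
time: 5.55
eef_pos: [0.6283, -0.1367, 0.1321]
tool_rot: [3.142, -0.037, -3.041]
force: [-0.4, 0.3, 1.4]
gripper_width: 0.0258
```

carry_out:
  increments:
    - [0.015, 0, 0, -0.001, 0, 0, 0]
    - [0.015, 0, 0, 0, 0, 0, 0]

```text
time: 5.72
eef_pos: [0.6283, -0.1367, 0.1319]
tool_rot: [3.142, -0.037, -3.041]
force: [-4.6, 1.3, 6.9]
gripper_width: 0.026
```

carry_out:
  increments:
    - [0.015, -0.0008, 0.008, 0, 0, 0, 0]
    - [0.015, -0.001, 0.01, 0, 0, 0, 0]
    - [0.015, -0.001, 0.01, 0, 0, 0, 0]
    - [0.015, -0.001, 0.01, 0, 0, 0, 0]
    - [0.015, -0.001, 0.01, 0, 0, 0, 0]

```text
time: 6.13
eef_pos: [0.6247, -0.0889, 0.1318]
tool_rot: [-3.14, -0.034, -3.041]
force: [0.5, -3.4, 7.0]
gripper_width: 0.0258
```

carry_out:
  increments:
    - [0.015, -0.001, 0.01, 0, 0, 0, 0]
    - [0.015, -0.001, 0.01, 0, 0, 0, 0]
    - [0.015, -0.001, 0.01, 0, 0, 0, 0]
    - [0.015, -0.001, 0.01, 0, 0, 0, 0]
    - [0.015, -0.001, 0.01, 0, 0, 0, 0]

```text
time: 6.55
eef_pos: [0.6196, -0.0388, 0.1318]
tool_rot: [-3.14, -0.034, -3.041]
force: [0.6, -4.0, 6.7]
gripper_width: 0.0259
```

carry_out:
  increments:
    - [0.015, -0.001, 0.01, 0, 0, 0, 0]
    - [0.015, -0.001, 0.01, 0, 0, 0, 0]
    - [0.015, -0.001, 0.01, 0, 0, 0, 0]
    - [0.015, -0.001, 0.01, 0, 0, 0, 0]
    - [0.015, -0.001, 0.01, 0, 0, 0, 0]

```text
time: 6.97
eef_pos: [0.6145, 0.0111, 0.1318]
tool_rot: [-3.14, -0.034, -3.041]
force: [0.7, -3.7, 5.7]
gripper_width: 0.0256
```

carry_out:
  increments:
    - [0.015, -0.001, 0.01, 0, 0, 0, 0]
    - [0.015, -0.001, 0.01, 0, 0, 0, 0]
    - [0.015, -0.001, 0.01, 0, 0, 0, 0]
    - [0.015, -0.001, 0.01, 0, 0, 0, 0]
    - [0.015, -0.001, 0.01, 0, 0, 0, 0]

```text
time: 7.38
eef_pos: [0.6095, 0.0612, 0.1318]
tool_rot: [-3.14, -0.034, -3.041]
force: [0.4, -3.4, 6.6]
gripper_width: 0.0255
```

carry_out:
  increments:
    - [0.015, -0.001, 0.01, 0, 0, 0, 0]
    - [0.015, -0.001, 0.01, 0, 0, 0, 0]
    - [0.015, -0.001, 0.01, 0.0005, 0, 0, 0]
    - [0.015, -0.001, 0.01, 0.0005, 0, 0, 0]
    - [0.015, -0.0012, 0.012, 0, 0, 0, 0]

```text
time: 7.8
eef_pos: [0.6034, 0.1139, 0.1318]
tool_rot: [-3.141, -0.036, -3.041]
force: [0.1, -2.3, 4.6]
gripper_width: 0.0256
```

Run:
```python
from h import *
c=save("wrist","pics/w3.png",None,1); d=save("side","pics/s3.png",(120,140,300,300),1)
a=cv2.imread("pics/w3.png"); b=cv2.resize(cv2.imread("pics/s3.png"),(432,384)); cv2.imwrite("pics/m3.png",cv2.resize(np.hstack([a,b]),(800,325)))
```

```text
(no output)
```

View pics/m3.png

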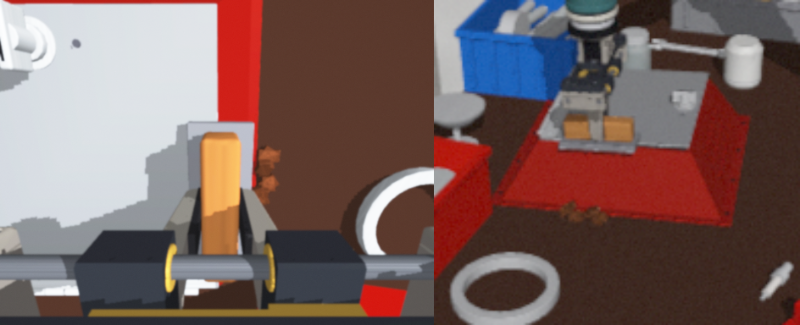

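carry_out:
  increments:
    - [0.015, 0, 0.005, 0.015, 0.0037, -0.037, 0]
    - [0.015, -0.012, 0.03, 0.01, 0, 0, -0.03]
    - [0.015, -0.016, 0.03, 0, 0, 0, -0.03]
    - [0.015, -0.016, 0.03, 0, 0, 0, -0.03]
    - [0.015, -0.016, 0.03, 0, 0, 0, -0.03]

```text
time: 8.32
eef_pos: [0.541, 0.2397, 0.1556]
tool_rot: [-3.141, -0.003, 3.121]
force: [0.5, 0.5, -1.2]
gripper_width: 0.0257
```

carry_out:
  increments:
    - [0.015, -0.016, 0.03, 0, 0, 0, -0.03]
    - [0.015, -0.016, 0.03, 0, 0, 0, -0.03]
    - [0.015, -0.016, 0.03, -0.01, 0, 0, -0.03]
    - [0.015, -0.016, 0.03, -0.02, 0, 0, -0.03]
    - [0.015, -0.01, 0.001, -0.02, 0, 0, 0]

```text
time: 8.73
eef_pos: [0.4647, 0.3673, 0.1058]
tool_rot: [3.137, -0.002, 3.01]
force: [-0.3, 0.6, -1.6]
gripper_width: 0.0261
```

carry_out:
  increments:
    - [0.015, 0, 0, -0.03, 0, 0, 0]
    - [0.015, 0, 0, -0.025, 0, 0, 0]
    - [0.015, 0, 0, -0.015, 0, 0, 0]
    - [0.015, 0, 0, 0, 0, 0, 0]
    - [0.015, 0, 0, 0, 0, 0, 0]

```text
time: 9.15
eef_pos: [0.4678, 0.3588, 0.0352]
tool_rot: [-3.139, -0.003, 3.003]
force: [-0.2, 1.4, -0.9]
gripper_width: 0.026
```

carry_out:
  increments:
    - [0.015, 0, 0, -0.006, 0, 0, 0]
    - [0.015, 0, 0, -0.002, 0, 0, 0]
    - [0.015, 0, 0, -0.001, 0, 0, 0]
    - [0.015, 0, 0, 0, 0, 0, 0]

```text
time: 9.48
eef_pos: [0.4694, 0.3596, 0.0281]
tool_rot: [3.141, 0.0, 3.003]
force: [-0.2, -1.3, -0.9]
gripper_width: 0.0257
```

carry_out:
  increments:
    - [0.015, 0, 0, -0.001, 0, 0, 0]
    - [0.015, 0, 0, 0, 0, 0, 0]

```text
time: 9.65
eef_pos: [0.4694, 0.3595, 0.027]
tool_rot: [3.141, 0.0, 3.003]
force: [-0.3, -0.1, -1.5]
gripper_width: 0.0261
```

carry_out:
  increments:
    - [0.015, 0, 0, -0.001, 0, 0, 0]
    - [0.015, 0, 0, 0, 0, 0, 0]

```text
time: 9.82
eef_pos: [0.4692, 0.3594, 0.0256]
tool_rot: [3.142, 0.0, 3.003]
force: [0.2, 0.1, -2.1]
gripper_width: 0.0256
```

carry_out:
  increments:
    - [0.015, 0, 0, -0.001, 0, 0, 0]
    - [0.015, 0, 0, 0, 0, 0, 0]

```text
time: 9.98
eef_pos: [0.4693, 0.3595, 0.0247]
tool_rot: [3.141, 0.0, 3.003]
force: [0.5, -0.2, -1.0]
gripper_width: 0.0256
```

carry_out:
  increments:
    - [0.015, 0, 0, -0.0006, 0, 0, 0]
    - [0.015, 0, 0, 0, 0, 0, 0]

```text
time: 10.15
eef_pos: [0.4693, 0.3595, 0.0246]
tool_rot: [3.141, 0.0, 3.003]
force: [-0.8, -0.9, 4.7]
gripper_width: 0.0257
```

carry_out:
  increments:
    - [0.06, 0, 0, 0, 0, 0, 0]
    - [0.06, 0, 0, 0, 0, 0, 0]
    - [0.06, 0, 0, 0, 0, 0, 0]
    - [0.06, 0, 0, 0, 0, 0, 0]
    - [0.06, 0, 0, 0.005, 0, 0, 0]

```text
time: 10.57
eef_pos: [0.4686, 0.3589, 0.0282]
tool_rot: [-3.14, -0.001, 3.003]
force: [0.1, -0.9, 0.6]
gripper_width: 0.0569
```

carry_out:
  increments:
    - [0.06, 0, 0, 0.02, 0, 0, 0]
    - [0.06, 0, 0, 0.035, 0, 0, 0]
    - [0.06, 0, 0, 0.04, 0, 0, 0]
    - [0.06, 0, 0, 0.04, 0, 0, 0]
    - [0.06, 0, -0.02, 0.03, 0, 0, 0.03]

```text
time: 10.98
eef_pos: [0.469, 0.3436, 0.1977]
tool_rot: [3.137, 0.002, 3.038]
force: [1.1, 1.7, 0.2]
gripper_width: 0.0601
```

carry_out:
  increments:
    - [0.06, 0.003, -0.036, 0.01, 0, 0, 0.03]
    - [0.06, 0.003, -0.038, 0, 0, 0, 0.03]
    - [0.06, 0.003, -0.038, 0, 0, 0, 0.03]
    - [0.06, 0.003, -0.038, 0, 0, 0, 0.018]
    - [0.06, 0.003, -0.038, 0, 0, 0, 0]

```text
time: 11.4
eef_pos: [0.484, 0.1497, 0.2047]
tool_rot: [3.141, 0.001, -3.141]
force: [0.1, 0.2, -0.7]
gripper_width: 0.0602
```

carry_out:
  increments:
    - [0.06, 0.003, -0.038, 0, 0, 0, 0]
    - [0.06, 0.003, -0.038, 0, 0, 0, 0]
    - [0.06, 0.003, -0.038, 0, 0, 0, 0]
    - [0.06, 0.003, -0.038, 0, 0, 0, 0]
    - [0.06, 0.007, -0.032, 0, 0, 0, 0]

```text
time: 11.82
eef_pos: [0.5024, -0.0354, 0.2046]
tool_rot: [-3.142, 0.0, 3.139]
force: [0.8, 0.0, -0.4]
gripper_width: 0.0602
```

carry_out:
  increments:
    - [0.06, 0, 0, 0, 0, 0, 0]
    - [0.06, 0, 0, 0, 0, 0, 0]

```text
time: 11.98
eef_pos: [0.5033, -0.0345, 0.2044]
tool_rot: [-3.141, 0.001, 3.136]
force: [-1.0, 1.3, 0.2]
gripper_width: 0.0602
```

Run:
```python
from h import *
s=bot.observe(); print(s["eef_pos"],s["tool_rot"],s["q"].round(2),s["time"])
c=save("wrist","pics/w4.png",None,1); d=save("side","pics/s4.png",(120,140,300,300),1)
a=cv2.imread("pics/w4.png"); b=cv2.resize(cv2.imread("pics/s4.png"),(288,256)); z=np.zeros((384,288,3),np.uint8); z[:256]=b
cv2.imwrite("pics/m4.png",np.hstack([a,z]))
```

```text
[ 0.503268   -0.03448079  0.2043627 ] [-3.14146801e+00  5.59646348e-04  3.13637867e+00] [-0.19  0.24  0.22  1.99 -0.07  0.92  1.63] 11.9833
```

View pics/m4.png

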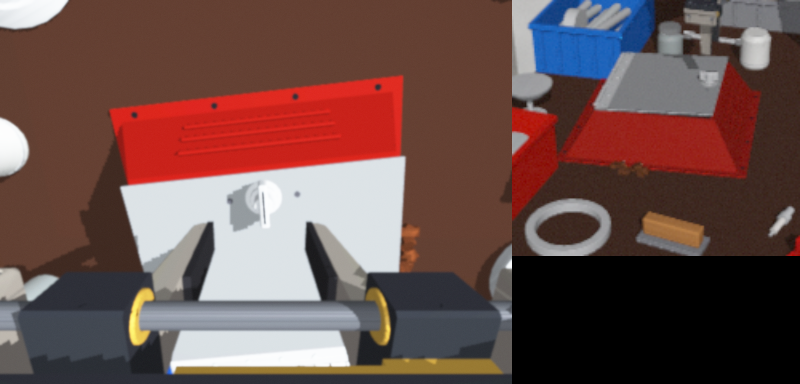

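The hatch is clear of flakes, they lie at the skirt's foot, and the block stands on the table. In the wrist view the wing top runs (262,183)–(266,227) and the dots are at (230,201) and (297,194).

Run:
```python
from h import *
f="pics/w4.npz"
A=at(f,262,183,.1395);B=at(f,266,227,.1395);print(A,B,(A+B)/2,np.arctan2(*(B-A)[1::-1]))
a=at(f,230,201,.1126);b=at(f,297,194,.1126);print(a,b,(a+b)/2,np.arctan2(*(b-a)[1::-1]))
```

```text
[ 0.4825 -0.0332  0.1395] [ 0.5223 -0.0299  0.1395] [ 0.5024  -0.03155  0.1395 ] 0.0827253450336498
[ 0.507  -0.0636  0.1126] [0.5004 0.     0.1126] [ 0.5037 -0.0318  0.1126] 1.6741997891848233
```

carry_out:
  increments:
    - [0.03, 0, 0.0025, -0.02, 0, 0, 0.03]
    - [0.03, 0, 0, -0.025, 0, 0, 0]
    - [0.03, 0, 0, -0.02, 0, 0, 0]
    - [0.03, 0, 0, -0.009, 0, 0, 0]
    - [0.03, 0, 0, 0, 0, 0, 0]

```text
time: 12.5
eef_pos: [0.5017, -0.0285, 0.1282]
tool_rot: [3.141, -0.004, -3.11]
force: [-0.6, -0.0, 0.4]
gripper_width: 0.0306
```

carry_out:
  increments:
    - [0.0, 0, 0, 0, 0, 0, 0]
    - [0.0, 0, 0, 0, 0, 0, 0]
    - [0.0, 0, 0, 0, 0, 0, 0]
    - [0.0, 0, 0, 0, 0, 0, 0]
    - [0.0, 0, 0, 0, 0, 0, 0]
  newtons: 10

```text
time: 12.92
eef_pos: [0.504, -0.0309, 0.1309]
tool_rot: [-3.141, 0.002, -3.113]
force: [1.4, -3.2, 0.5]
gripper_width: 0.0165
```

carry_out:
  increments:
    - [0.0, 0, 0, 0, 0, 0, 0]
    - [0.0, 0, 0, 0, 0, 0, 0]
    - [0.0, 0, 0, 0, 0, 0, 0]

```text
time: 13.17
eef_pos: [0.5039, -0.0309, 0.1304]
tool_rot: [-3.141, 0.002, -3.113]
force: [1.4, -4.8, 1.3]
gripper_width: 0.0162
```

carry_out:
  increments:
    - [0.03, 0, 0, 0, 0, 0, 0]
    - [0.03, 0, 0, 0, 0, 0, 0]
    - [0.03, 0, -0.001, 0.004, 0, 0, 0]
    - [0.03, 0, 0, 0.003, 0, 0, 0]

```text
time: 13.5
eef_pos: [0.5029, -0.0305, 0.1371]
tool_rot: [3.141, -0.001, -3.112]
force: [0.8, -0.1, -0.0]
gripper_width: 0.0298
```

carry_out:
  increments:
    - [0.0, 0, 0, 0, 0, 0, 0]
    - [0.0, 0, 0, 0, 0, 0, 0]
    - [0.0, 0, 0, 0, 0, 0, 0]
    - [0.0, 0, 0, 0, 0, 0, 0]
    - [0.0, 0, 0, 0, 0, 0, 0]

```text
time: 13.92
eef_pos: [0.5033, -0.031, 0.137]
tool_rot: [3.141, 0.0, -3.112]
force: [0.6, 0.0, -0.3]
gripper_width: 0.0162
```

carry_out:
  increments:
    - [0.0, 0, 0, 0, 0, 0, 0]
    - [0.0, 0, 0, 0, 0, 0, 0]

```text
time: 14.08
eef_pos: [0.5032, -0.031, 0.137]
tool_rot: [3.141, 0.0, -3.112]
force: [-0.3, -0.7, 1.1]
gripper_width: 0.0164
```

carry_out:
  increments:
    - [0.03, 0, 0, 0, 0, 0, 0]
    - [0.03, 0, 0, 0, 0, 0, 0]
    - [0.03, 0, 0, 0.004, 0, 0, 0]
    - [0.03, 0, 0, 0, 0, 0, 0]

```text
time: 14.42
eef_pos: [0.5035, -0.0311, 0.1415]
tool_rot: [3.142, 0.001, -3.113]
force: [-0.5, -0.2, 0.5]
gripper_width: 0.0298
```

carry_out:
  increments:
    - [0.0, 0, 0, 0, 0, 0, 0]
    - [0.0, 0, 0, 0, 0, 0, 0]
    - [0.0, 0, 0, 0, 0, 0, 0]
    - [0.0, 0, 0, 0, 0, 0, 0]
    - [0.0, 0, 0, 0, 0, 0, 0]

```text
time: 14.83
eef_pos: [0.5032, -0.031, 0.141]
tool_rot: [3.142, 0.0, -3.112]
force: [0.3, 0.6, 1.1]
gripper_width: 0.0156
```

carry_out:
  increments:
    - [0.0, 0, 0, 0, 0, 0, 0]
    - [0.0, 0, 0, 0, 0, 0, 0]

```text
time: 15.0
eef_pos: [0.5032, -0.0311, 0.1409]
tool_rot: [3.142, -0.0, -3.112]
force: [-0.3, 0.2, -0.5]
gripper_width: 0.0152
```

Run:
```python
from h import *
save("wrist","pics/w5.png",(160,120,360,270),4)
```

```text
(no output)
```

View pics/w5.png

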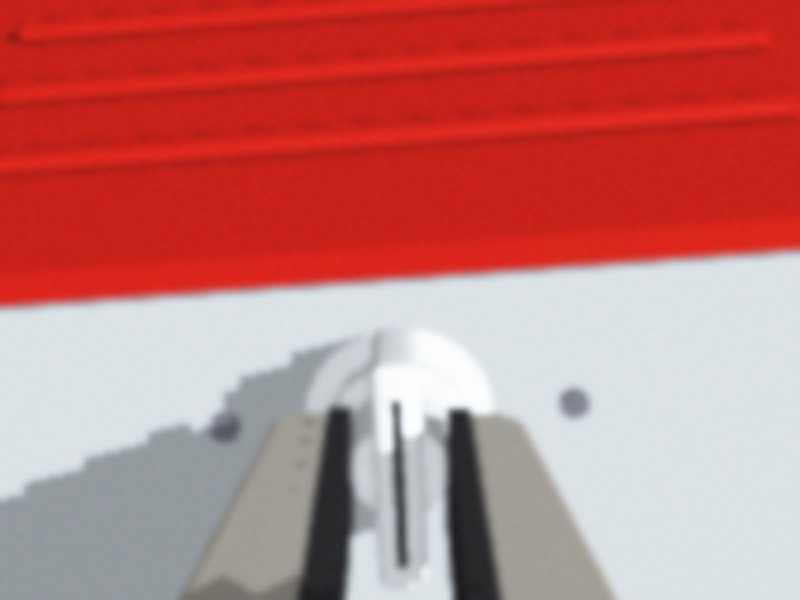

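The pads straddle the wing with a gap of a few mm on each side (wing at x≈400, pads at x≈345 and 452). I'll keep closing with more force.

carry_out:
  increments:
    - [0.0, 0, 0, 0, 0, 0, 0]
    - [0.0, 0, 0, 0, 0, 0, 0]
    - [0.0, 0, 0, 0, 0, 0, 0]
    - [0.0, 0, 0, 0, 0, 0, 0]
  newtons: 20

```text
time: 15.38
eef_pos: [0.5032, -0.0311, 0.141]
tool_rot: [3.142, 0.0, -3.112]
force: [-0.0, 0.4, 0.2]
gripper_width: 0.0143
```

carry_out:
  increments:
    - [0.0, 0, -0.0005, 0, 0, 0, -0.1]
    - [0.0, 0, 0, 0, 0, 0, -0.1]
    - [0.0, 0, 0, 0, 0, 0, -0.1]
    - [0.0, 0, 0, 0, 0, 0, -0.1]
    - [0.0, 0, 0, 0, 0, 0, -0.1]

```text
time: 15.8
eef_pos: [0.5032, -0.0308, 0.141]
tool_rot: [3.141, -0.0, 2.666]
force: [0.4, 1.6, -0.0]
gripper_width: 0.0144
```

carry_out:
  increments:
    - [0.0, 0, 0, 0, 0, 0, -0.1]
    - [0.0, 0, 0, 0, 0, 0, -0.1]
    - [0.0, 0, 0, 0, 0, 0, -0.1]
    - [0.0, 0, 0, 0, 0, 0, -0.1]
    - [0.0, 0, 0, 0, 0, 0, -0.1]

```text
time: 16.22
eef_pos: [0.5034, -0.0306, 0.141]
tool_rot: [3.141, -0.001, 2.167]
force: [-0.1, 2.9, -0.7]
gripper_width: 0.0141
```

carry_out:
  increments:
    - [0.0, 0, 0, 0, 0, 0, -0.1]
    - [0.0, 0, 0, 0, 0, 0, -0.1]
    - [0.0, 0, 0, 0, 0, 0, -0.1]
    - [0.0, 0, 0, 0, 0, 0, -0.1]
    - [0.0, 0, 0, 0, 0, 0, -0.1]

```text
time: 16.63
eef_pos: [0.5037, -0.0304, 0.1411]
tool_rot: [3.141, -0.001, 1.667]
force: [1.8, 2.7, -1.2]
gripper_width: 0.0144
```

carry_out:
  increments:
    - [0.0, 0, 0, 0, 0, 0, 0]
    - [0.0, 0, 0, 0, 0, 0, 0]

```text
time: 16.8
eef_pos: [0.5037, -0.0305, 0.1411]
tool_rot: [3.141, -0.001, 1.674]
force: [2.3, 3.9, 0.9]
gripper_width: 0.0143
```

Run:
```python
from h import *
s=bot.observe(); print(s["eef_pos"],s["tool_rot"],s["q"].round(2),s["time"],s["ft_torque"])
save("wrist","pics/w6.png",(160,120,360,270),4)
```

```text
[ 0.5036945  -0.03047396  0.14108036] [ 3.14062809e+00 -6.81093541e-04  1.67447770e+00] [-0.44  0.36  0.53  2.05 -0.25  0.79  0.34] 16.8 [ 0.87517775 -0.35155479 -0.00472395]
```

View pics/w6.png

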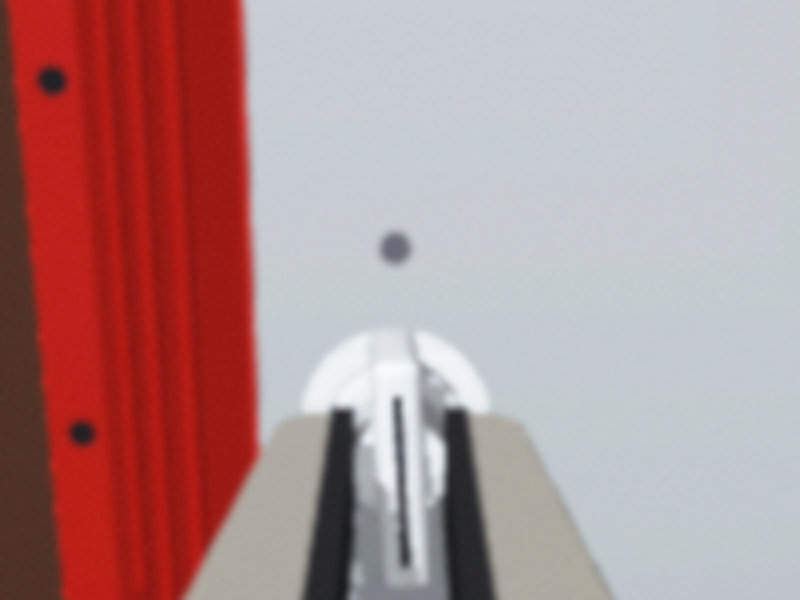

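Run:
```python
from h import *
f="pics/w6.npz"
p=lambda u,v,z:at(f,160+u/4,120+v/4,z)
A=p(397,398,.1395);B=p(406,567,.1395);print(A,B,np.arctan2(*(A-B)[1::-1]))
print("dot",p(395,248,.1125))
a=p(245,0,.113);b=p(260,480,.113);print(a,b,np.arctan2(*(a-b)[1::-1]))
```

```text
[ 0.5023 -0.0182  0.1395] [ 0.5068 -0.0476  0.1395] 1.7226787841748497
dot [ 0.5002 -0.0009  0.1125]
[0.4713 0.0386 0.113 ] [ 0.4797 -0.0476  0.113 ] 1.667937411139202
```

carry_out:
  increments:
    - [0.0, 0, 0, 0, 0, 0, -0.05]
    - [0.0, 0, 0, 0, 0, 0, 0]
    - [0.03, 0, 0, 0, 0, 0, 0]
    - [0.03, 0, 0, 0, 0, 0, 0]
    - [0.03, 0, 0, 0, 0, 0, 0]

```text
time: 17.27
eef_pos: [0.5027, -0.0325, 0.1409]
tool_rot: [-3.141, 0.001, 1.621]
force: [0.9, -0.1, 0.5]
gripper_width: 0.0295
```

carry_out:
  increments:
    - [0.03, 0, 0, 0, 0, 0, 0]
    - [0.03, 0, 0, 0.01, 0, 0, 0]
    - [0.03, 0, 0, 0.03, 0, 0, 0]
    - [0.01, -0.002, 0.02, 0, 0, 0, 0]
    - [0.0, -0.0025, 0.024, 0, 0, 0, 0]

```text
time: 17.68
eef_pos: [0.5, 0.0108, 0.1833]
tool_rot: [3.138, 0.0, 1.616]
force: [-0.4, 0.0, -0.8]
gripper_width: 0.0187
```

carry_out:
  increments:
    - [0.0, 0, 0, 0, 0, 0, 0]
    - [0.0, 0, 0, 0, 0, 0, 0]
    - [0.0, 0, 0, 0, 0, 0, 0]
    - [0.0, 0, 0, 0, 0, 0, 0]
    - [0.0, 0, 0, 0, 0, 0, 0]

```text
time: 18.1
eef_pos: [0.4987, 0.0113, 0.181]
tool_rot: [-3.142, 0.001, 1.619]
force: [-0.2, -0.1, -0.1]
gripper_width: 0.0009
```

Run:
```python
from h import *
s=bot.observe(); print(s["eef_pos"],s["tool_rot"],s["gripper_width"],s["time"])
save("top","pics/t7.png",(210,140,310,210),4)
save("wrist","pics/w7.png",None,1)
a=cv2.imread("pics/w7.png");b=cv2.resize(cv2.imread("pics/t7.png"),(288,202));z=np.zeros((384,288,3),np.uint8);z[:202]=b
cv2.imwrite("pics/m7.png",np.hstack([a,z]))
```

```text
[0.49870109 0.01133821 0.18104399] [-3.14152969e+00  5.04202916e-04  1.61916308e+00] 0.0008561849025286359 18.1
```

View pics/m7.png

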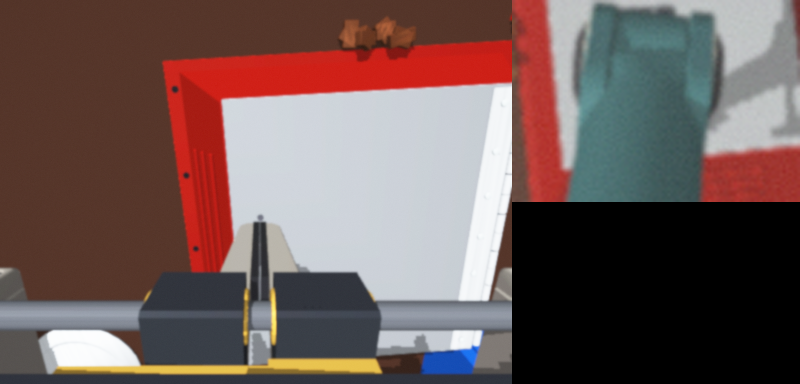

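The fastener is hidden behind the hand here. Whether the edge goes fully home, not just 2 mm, will check the alignment. Now I'll press.

carry_out:
  increments:
    - [0, 0, 0, -0.03, 0, 0, 0]
    - [0, 0, 0, -0.02, 0, 0, 0]
    - [0, 0, 0, -0.007, 0, 0, 0]
    - [0, 0, 0, -0.002, 0, 0, 0]
    - [0, 0, 0, 0, 0, 0, 0]

```text
time: 18.62
eef_pos: [0.4988, 0.012, 0.122]
tool_rot: [-3.141, 0.0, 1.62]
force: [0.7, 0.0, 0.7]
gripper_width: 0.0004
```

carry_out:
  increments:
    - [0, 0, 0, -0.001, 0, 0, 0]
    - [0, 0, 0, -0.001, 0, 0, 0]
    - [0, 0, 0, -0.001, 0, 0, 0]
    - [0, 0, 0, 0, 0, 0, 0]

```text
time: 18.95
eef_pos: [0.4994, 0.0125, 0.1196]
tool_rot: [3.14, -0.0, 1.621]
force: [0.5, 0.1, 1.0]
gripper_width: 0.0006
```

carry_out:
  increments:
    - [0, 0, 0, -0.001, 0, 0, 0]
    - [0, 0, 0, -0.001, 0, 0, 0]
    - [0, 0, 0, 0, 0, 0, 0]

```text
time: 19.2
eef_pos: [0.4993, 0.0124, 0.1173]
tool_rot: [3.14, -0.0, 1.621]
force: [-0.1, -0.7, 2.6]
gripper_width: 0.0004
```

carry_out:
  increments:
    - [0, 0, 0, -0.001, 0, 0, 0]
    - [0, 0, 0, -0.001, 0, 0, 0]
    - [0, 0, 0, 0, 0, 0, 0]

```text
time: 19.45
eef_pos: [0.4993, 0.0124, 0.1152]
tool_rot: [3.14, 0.0, 1.621]
force: [0.8, -0.3, 3.6]
gripper_width: 0.0008
```

carry_out:
  increments:
    - [0, 0, 0, -0.001, 0, 0, 0]
    - [0, 0, 0, -0.001, 0, 0, 0]
    - [0, 0, 0, 0, 0, 0, 0]

```text
time: 19.7
eef_pos: [0.4992, 0.0124, 0.1133]
tool_rot: [3.141, -0.0, 1.621]
force: [0.6, 0.4, 6.8]
gripper_width: 0.0004
```

carry_out:
  increments:
    - [0, 0, 0, -0.001, 0, 0, 0]
    - [0, 0, 0, -0.001, 0, 0, 0]
    - [0, 0, 0, 0, 0, 0, 0]

```text
time: 19.95
eef_pos: [0.4992, 0.0124, 0.1123]
tool_rot: [3.141, -0.001, 1.621]
force: [-2.4, -0.1, 16.3]
gripper_width: 0.0005
```

carry_out:
  increments:
    - [0, 0, 0, -0.0005, 0, 0, 0]
    - [0, 0, 0, 0, 0, 0, 0]

```text
time: 20.12
eef_pos: [0.4992, 0.0124, 0.1123]
tool_rot: [3.141, -0.001, 1.62]
force: [-4.4, -0.1, 21.1]
gripper_width: 0.0006
```

carry_out:
  increments:
    - [0, 0, 0, -0.0005, 0, 0, 0]
    - [0, 0, 0, 0, 0, 0, 0]

```text
time: 20.28
eef_pos: [0.4992, 0.0124, 0.1122]
tool_rot: [3.141, -0.002, 1.62]
force: [-5.6, -1.5, 26.6]
gripper_width: 0.0005
```

It stops hard at TCP z = 0.1122, against 0.112 expected for fully home. I'll ease the push a little and take one last look.

carry_out:
  increments:
    - [0, 0, 0, 0.0006, 0, 0, 0]
    - [0, 0, 0, 0, 0, 0, 0]
    - [0, 0, 0, 0, 0, 0, 0]

```text
time: 20.53
eef_pos: [0.4992, 0.0124, 0.1123]
tool_rot: [3.141, -0.001, 1.62]
force: [-2.7, -0.5, 19.9]
gripper_width: 0.0008
```

Run:
```python
from h import *
save("side","pics/s8.png",(110,130,310,280),4)
```

```text
(no output)
```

View pics/s8.png

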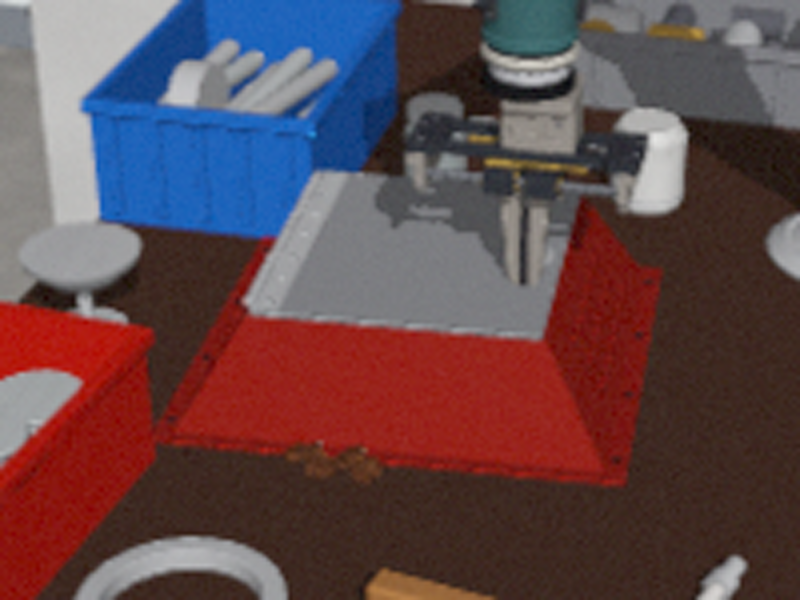

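The hatch is flush on the rim with no flakes on it. The flakes lie together at the skirt's foot, around (335,460), and the closed fingertips press near (525,280) beside the fastener.

```bash
python3 -c "
from station import bot
s=bot.observe();print(s['eef_pos'],s['force']);print(bot.hand_in())"
```

```text
[0.49920853 0.012409   0.1122826 ] [-4.09066035  0.13059137 20.39263011]
the job is handed in; nothing more can be done
None
```

The job is handed in at about 20.6 s, with the hatch held shut and ready for your locking quarter turn.

- **Flakes:** I wiped them off the left edge with the scraper block in one pass. The last pictures show no flakes on the hatch. They lie in a cluster at the foot of the left skirt, too close together for me to count four separately.
- **Block:** It stands on its sole on the table, back where it came from.
- **Fastener:** I turned it about 1.5 rad. The picture after the turn put the wing about 0.05 rad off the dots, so I trimmed it by that amount. I did not look at the wing again after the trim because the hand hid it.
- **Hatch:** The closed fingertips press about 45 mm to the left of the stud, clear of the wing, with about 20 N. The hatch went down about 7 mm to a hard stop, with the TCP at 0.1123 m against 0.112 m expected for fully home. With the fastener out of line it would have stopped after about 2 mm, so the slot is over the wire.

- **What didn't go to plan:** The fingers never closed fully on the 8 mm wing. They stopped at about 14 mm, probably on the neck. The stud still turned with the gripper, as the picture after the turn showed.
- **Picture budget:** I viewed 11 pictures, one past the budget, for the final check.

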